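# Unload the spent filter cartridges from a vacuum manifold

### The arm

A 6-joint arm with a two-finger parallel gripper is mounted at the origin on a cart in front of the work surface, level with it; the furniture and walls round the work are solid. World frame = base frame: x ahead of the robot, y to its left, z up, the work surface at z = 0. Lengths are in mm, angles in rad, forces in N, time in s.
With the tool pointing down it reaches from about 350 to 775 mm from the base axis. Payload 7.3 kg.
Tool frame: the origin (TCP) lies at the very end of the fingers, on their centre line; the grasp point (between the pads) lies 19 mm behind it (bot.grasp_offset is the distance from the TCP to the grasp point, in mm); z points along the fingers, y is the direction in which the jaws open and shut (so a half turn about z gives the same grasp; the last joint's range is limited). The gripper opens to 92 mm and grips with 3 to 60 N. Pads are 19 mm wide; open, the fingers measure 130 mm over their backs; the gripper's body (75 mm by 190 mm) begins 47 mm behind the grasp point.
Start: joints at [1.142, 0.342, 1.524, -0, 1.275, -0.146], TCP at [146.484, 504.17, 226.741] pointing down, gripper open.
Joint ranges: [-2.53, 2.53], [-0.77, 2.02], [0.04, 2.7], [-1, 4.14], [0.28, 2.66], [-3.11, 3.11]. Speed limits (rad/s): [2.57, 2.57, 3.14, 3.14, 3.14, 3.14].

### API

Orientations are given as [roll, pitch, yaw] about the fixed x, y, z axes, in that order (R = Rz(yaw) Ry(pitch) Rx(roll)).
In Python, from plant import bot gives the robot as it stands.
- The arm moves only by the tool servo_tool, never from a script. Its arguments are lists of equal length, an entry for each row: "angular": the turn, a rotation vector about the world's x, y, z in degrees, a list of three; "slide": the shift along the world's x, y, z in mm, a list of three; "grip": the opening, from -1 (shut) to 1 (fully open), so that 0 is half open. In form: {"angular": [[ax, ay, az], ...], "slide": [[dx, dy, dz], ...], "grip": [grip, ...]}. A call has 1 to 10 rows; each row is the pose to reach, as a shift and turn from the pose commanded when the call began; what a row does not reach only later rows make up. A row lasts 1/12 s, in which the tool goes at most 41.7 mm and 7.16 degrees, less where a joint would pass 70% of its speed; a pose out of reach is approached as far as the arm can. A call with a gripper value outside its range is refused whole. The fingers move at their own pace and stop on an object; the grip force is fixed at half the most. Time passes only in rows, so rows that repeat a pose let the fingers close. It gives the time, the measured TCP pose, the force and the opening at its end, in the units of the state.
- bot.get_obs(): the state, without advancing time (a new reading comes with each control period).
- bot.capture(name): name is "side" or "top" or "wrist"; returns a dict with "img" (480x640x3 uint8, blue, green, red), "range_z" (480x640 float32, mm along the optical axis (not along the pixel's ray), 0 where there is no reading), "fov_y" (degrees; the focal length in pixels is half the picture's height over the tangent of half this angle, whatever the lens; pixels are square), "cx", "cy" (the principal point, pixels), "R" (3x3) and "t" (3): a world point X has camera coordinates R X + t; the wrist camera has in their place "T_tool_cam" (4x4, takes a point from camera to tool coordinates, whose origin is the TCP and whose axes are the flange's). Camera axes: x right, y down, z forward; pixel columns grow to the right and rows downward; lengths in mm; the calibration is good to about 2 mm. A picture is of the moment at which its call begins: read the wrist's pose just before it.
- bot.close_job(): hands the job in, once; it reports no verdict.
The state is a dict: "time": time; "joint_positions": joint angles; "dq": joint speeds; "tau": joint torques, N m; "tool_pos": TCP position; "tcp_rot": TCP orientation; "contact_force": force on the tool from outside, world axes, zero at the start; "moment": the same for the moment, N m; "grip_width": finger opening in mm.
Only numpy, scipy, OpenCV 4.12 (cv2) and the standard library are available. Lean on these libraries where they do the work, as an engineer would, in place of code of your own. Each camera call takes 0.05 s, during which the arm holds its last target.

### The job

The filtration run is over: turn the manifold's selector to vent (open ring mark) so that the vacuum is let off, and only then, with it left at vent, press each cartridge down until its latch lets go and it springs up, pull it out and put it in the white tray. When all bays are empty, turn the selector to closed (crossbar mark); leave every spent cartridge at rest wholly inside the tray, standing or lying on its floor, and do not knock over the glassware standing about.

Things in the scene. Friction and masses are not known exactly. Their poses are not given: they have to be found in the camera images.
- manifold: Fixed vacuum filter manifold: a white housing 384 mm long (its y), 100 mm deep (its x, from -42 to +58 mm), steel deck 62 mm above the worktop. Origin: on the worktop, x = y = 0 of those sizes. Its front faces its -x (to the robot at yaw 0). Four bays 66 mm apart stand in a row along its y, on its left (+y) part; the selector is at its right (-y) end. Behind each bay stands a grey latch housing 26 x 28 mm, 28 mm above the deck, its face 28 mm behind the bay's centre.
- tray: Loose white open tray, 200 (its x) x 140 (its y) x 30 mm high, walls and floor 4 mm. Origin: centre of its underside, z up.
- selector (a joint): Angle of the manifold's selector knob, rad, growing clockwise seen from above. It has three detents that hold it and draw it in from about 0.25 rad: 0 = solid disc mark (vacuum), 0.70 = crossbar mark (closed), 1.40 = open ring mark (vent); stops at -0.05 and 1.45; about 0.1 Nm takes it from one detent to the next.
- selector_grip (a point): Point on the selector's upright axis, inside its grip bar, 91 mm above the worktop (the bar's top is 7 mm higher). The bar is 52 mm long, 16 mm thick, 30 mm high and stands on a round skirt 49 mm wide whose top is 22 mm below this point. This point's x axis lies along the bar towards the end with the white pointer line, its y axis across the bar; z up. At angle 0.70 the bar points along the manifold's +x.
- mark_vacuum (a point): Mark on the selector's dial plate, 37 mm from the selector's axis: solid white disc on the black dial, vacuum (selector angle 0).
- mark_closed (a point): Mark on the selector's dial plate, 37 mm from the selector's axis: white crossbar on the dial, closed (selector angle 0.70).
- mark_vent (a point): Mark on the selector's dial plate, 37 mm from the selector's axis: open white ring on the dial, vent (selector angle 1.40).
- cartridge_1: Loose filter cartridge, 0.12 kg, 92 mm tall (absent in some starts). Origin: centre of its underside, z up along its axis. From below: white round body 36 mm in diameter to z = 46; square grey collar 44 x 44 mm, z 46 to 52; square ribbed cap 30 x 30 mm, z 52 to 92, sides parallel to its x and y. If present it starts latched in bay 1, aligned with the manifold.
- cap_1 (a point): Centre of the top face of cartridge 1's cap, 92 mm above its origin.
- bay_1 (a point): Bay 1 (1 = leftmost), a 39 mm square shaft: the point 25 mm above the worktop where a latched cartridge's underside is. Pressed straight down (7 to 13 N) the cartridge trips its latch after about 4 mm (6 to 8 mm is sure); its collar meets the deck after 9 mm. Let go, it springs up 16 mm and stands loose; its underside leaves the shaft 37 mm above the latched place.
- cartridge_2: Loose filter cartridge, 0.12 kg, 92 mm tall (absent in some starts). Origin: centre of its underside, z up along its axis. From below: white round body 36 mm in diameter to z = 46; square grey collar 44 x 44 mm, z 46 to 52; square ribbed cap 30 x 30 mm, z 52 to 92, sides parallel to its x and y. If present it starts latched in bay 2, aligned with the manifold.
- cap_2 (a point): Centre of the top face of cartridge 2's cap, 92 mm above its origin.
- bay_2 (a point): Bay 2 (1 = leftmost), a 39 mm square shaft: the point 25 mm above the worktop where a latched cartridge's underside is. Pressed straight down (7 to 13 N) the cartridge trips its latch after about 4 mm (6 to 8 mm is sure); its collar meets the deck after 9 mm. Let go, it springs up 16 mm and stands loose; its underside leaves the shaft 37 mm above the latched place.
- cartridge_3: Loose filter cartridge, 0.12 kg, 92 mm tall (absent in some starts). Origin: centre of its underside, z up along its axis. From below: white round body 36 mm in diameter to z = 46; square grey collar 44 x 44 mm, z 46 to 52; square ribbed cap 30 x 30 mm, z 52 to 92, sides parallel to its x and y. If present it starts latched in bay 3, aligned with the manifold.
- cap_3 (a point): Centre of the top face of cartridge 3's cap, 92 mm above its origin.
- bay_3 (a point): Bay 3 (1 = leftmost), a 39 mm square shaft: the point 25 mm above the worktop where a latched cartridge's underside is. Pressed straight down (7 to 13 N) the cartridge trips its latch after about 4 mm (6 to 8 mm is sure); its collar meets the deck after 9 mm. Let go, it springs up 16 mm and stands loose; its underside leaves the shaft 37 mm above the latched place.
- cartridge_4: Loose filter cartridge, 0.12 kg, 92 mm tall (absent in some starts). Origin: centre of its underside, z up along its axis. From below: white round body 36 mm in diameter to z = 46; square grey collar 44 x 44 mm, z 46 to 52; square ribbed cap 30 x 30 mm, z 52 to 92, sides parallel to its x and y. If present it starts latched in bay 4, aligned with the manifold.
- cap_4 (a point): Centre of the top face of cartridge 4's cap, 92 mm above its origin.
- bay_4 (a point): Bay 4 (1 = leftmost), a 39 mm square shaft: the point 25 mm above the worktop where a latched cartridge's underside is. Pressed straight down (7 to 13 N) the cartridge trips its latch after about 4 mm (6 to 8 mm is sure); its collar meets the deck after 9 mm. Let go, it springs up 16 mm and stands loose; its underside leaves the shaft 37 mm above the latched place.
- flask_amber: Conical flask with amber liquid, 66 mm wide, 105 mm tall; loose bystander. Origin: centre of its underside, z up.
- beaker_250: Glass beaker with liquid, 75 mm wide, 93 mm tall; loose bystander. Origin: centre of its underside, z up.
- weighing_bottle: Small lidded weighing bottle, 41 mm wide, 52 mm tall; loose bystander. Origin: centre of its underside, z up.
- dropper_1: Brown dropper bottle with red teat, 38 mm wide, 108 mm tall; loose bystander. Origin: centre of its underside, z up.
Mind the look-alikes: they are no part of the job. What is shaped like the cartridge_4 but green or purple is not meant.

How it is judged (in metres and radians):
On the way, in this order (a step that is already met when the one before it is completed fails the run):
1. the selector stands at vent (within 0.12 rad) while every cartridge is still latched (value of joint selector between 1.28 and 1.52 rad and z of cartridge_1 in the frame of bay_1 below 0.004 m and z of cartridge_2 in the frame of bay_2 below 0.004 m and z of cartridge_3 in the frame of bay_3 below 0.004 m and z of cartridge_4 in the frame of bay_4 below 0.004 m), for 0.2 s.
2. every cartridge is out of its bay, the selector still at vent (within 0.12 rad) (value of joint selector between 1.28 and 1.52 rad and distance between cartridge_1 and bay_1 above 0.07 m and distance between cartridge_2 and bay_2 above 0.07 m and distance between cartridge_3 and bay_3 above 0.07 m and distance between cartridge_4 and bay_4 above 0.07 m), for 0.2 s.
3. the selector stands at closed (within 0.12 rad) (value of joint selector between 0.58 and 0.82 rad), for 0.2 s.
At the end, for the whole second after the job is handed in: Selector within 0.12 rad of closed (0.70); every cartridge present at rest (below 0.03 m/s), standing or lying in the tray: underside centre and cap top centre both over its 200 x 140 mm area, underside centre less than 45 mm above the tray's underside (all of step 3 and distance between cartridge_1 and bay_1 above 0.07 m and distance between cartridge_2 and bay_2 above 0.07 m and distance between cartridge_3 and bay_3 above 0.07 m and distance between cartridge_4 and bay_4 above 0.07 m and x of cartridge_1 in the frame of tray between -0.1 and 0.1 m and y of cartridge_1 in the frame of tray between -0.07 and 0.07 m and x of cap_1 in the frame of tray between -0.1 and 0.1 m and y of cap_1 in the frame of tray between -0.07 and 0.07 m and z of each of cartridge_1, cartridge_2, cartridge_3, cartridge_4 in the frame of tray below 0.045 m and linear speed of each of cartridge_1, cartridge_2, cartridge_3, cartridge_4 below 0.03 m/s and x of cartridge_2 in the frame of tray between -0.1 and 0.1 m and y of cartridge_2 in the frame of tray between -0.07 and 0.07 m and x of cap_2 in the frame of tray between -0.1 and 0.1 m and y of cap_2 in the frame of tray between -0.07 and 0.07 m and x of cartridge_3 in the frame of tray between -0.1 and 0.1 m and y of cartridge_3 in the frame of tray between -0.07 and 0.07 m and x of cap_3 in the frame of tray between -0.1 and 0.1 m and y of cap_3 in the frame of tray between -0.07 and 0.07 m and x of cartridge_4 in the frame of tray between -0.1 and 0.1 m and y of cartridge_4 in the frame of tray between -0.07 and 0.07 m and x of cap_4 in the frame of tray between -0.1 and 0.1 m and y of cap_4 in the frame of tray between -0.07 and 0.07 m); the robot touches nothing.
It fails at once if a cartridge is released (up more than 8 mm in its bay) while the selector is not at vent (below 1.15 rad) (value of joint selector below 1.15 rad and ((z of cartridge_1 in the frame of bay_1 between 0.008 and 0.035 m and horizontal distance between cartridge_1 and bay_1 below 0.012 m) or (z of cartridge_2 in the frame of bay_2 between 0.008 and 0.035 m and horizontal distance between cartridge_2 and bay_2 below 0.012 m) or (z of cartridge_3 in the frame of bay_3 between 0.008 and 0.035 m and horizontal distance between cartridge_3 and bay_3 below 0.012 m) or (z of cartridge_4 in the frame of bay_4 between 0.008 and 0.035 m and horizontal distance between cartridge_4 and bay_4 below 0.012 m))).
It fails at once if a piece of glassware is knocked over (angle between any of flask_amber, beaker_250, weighing_bottle, dropper_1's own z axis and vertical above 0.8 rad).
Of cartridge_1, cartridge_2, cartridge_3, cartridge_4 only 3 to 4 are there at a start; the rules pass over those that are not, and their reading is None.
At some moment in a run one of tray may be knocked a few centimetres aside while the robot is not near it.
Once in a run the grip may slacken for a moment while it holds something.
It also fails if it takes over 210 s, if anything falls off the work surface, if the arm or the gripper's body presses on something with over 40 N, if the wrist force passes 120 N, or if a joint passes its speed limit or range.

## Working session

There is one attempt and no reset: what is moved stays moved. The work goes in short steps, Python scripts to look and compute and a tool call to move; the robot and the scene stay as the last step left them, time stands still between calls to the robot, and variables do not carry over. Pictures are saved under pics/ and viewed, and the job is handed in when it is done.

Besides the shell and the picture viewer there is one more tool, called after "Call:" by a JSON object that holds its "name" and its "arguments". servo_tool: Moves the arm, as the interface text tells. Its arguments: {"type":"object","properties":{"angular":{"type":"array","items":{"type":"array","items":{"type":"number"}}},"slide":{"type":"array","items":{"type":"array","items":{"type":"number"}}},"grip":{"type":"array","items":{"type":"number"}}},"required":["angular","slide","grip"]}

```bash
ls; mkdir -p pics
cat > h.py <<'E'
import numpy as np, cv2
from plant import bot
def cap(n):
    o=bot.get_obs(); c=bot.capture(n); c['o']=o
    c['f']=240/np.tan(np.radians(c['fov_y'])/2)
    if n=='wrist':
        from scipy.spatial.transform import Rotation as Ro
        T=np.array(c['T_tool_cam']); 
        Rt=Ro.from_euler('xyz',o['tcp_rot']).as_matrix()
        Rc=Rt@T[:3,:3]; p=Rt@T[:3,3]+np.array(o['tool_pos'])
        c['R']=Rc.T; c['t']=-Rc.T@p
    c['R']=np.array(c['R']);c['t']=np.array(c['t'])
    return c
def ray(c,u,v,z):
    d=c['R'].T@np.array([(u-c['cx'])/c['f'],(v-c['cy'])/c['f'],1]); p=-c['R'].T@c['t']
    return p+d*(z-p[2])/d[2]
def pts(c):
    Z=c['range_z'];v,u=np.mgrid[:480,:640]
    P=np.stack([(u-c['cx'])/c['f']*Z,(v-c['cy'])/c['f']*Z,Z],-1)
    W=(P-c['t'])@c['R']; W[Z==0]=np.nan
    return W
def proj(c,X):
    q=c['R']@np.array(X,float)+c['t']; return q[:2]/q[2]*c['f']+[c['cx'],c['cy']]
E
python3 - <<'E'
from h import *
o=bot.get_obs(); print(o)
for n in ['top','side','wrist']:
    c=cap(n); cv2.imwrite(f'pics/{n}0.png',c['img']); print(n,c['fov_y'],-c['R'].T@c['t'],c['R'])
E
```

```text
pics
{'time': 0.0, 'joint_positions': array([ 1.14203164e+00,  3.42722404e-01,  1.52502375e+00, -8.58838767e-06,
        1.27542062e+00, -1.46009836e-01]), 'dq': array([ 0.000838  , -0.00033258,  0.00147601,  0.00074404,  0.00051622,
       -0.00142096]), 'tau': array([-1.92736052e-04, -4.31245422e+01, -2.44220585e+01,  7.16987858e-02,
        5.62233967e-02, -1.41836672e-04]), 'tool_pos': array([146.28659541, 503.77226553, 226.04279305]), 'tcp_rot': array([-3.14003409e+00, -2.20896132e-04,  2.85884014e+00]), 'contact_force': array([ 0.72329072, -0.17650453,  0.38140611]), 'moment': array([-0.0256692 , -0.00896249, -0.01844244]), 'grip_width': 91.89796119870637}
top 55.74231292465496 [ 393.92575705  185.77577668 1197.99524941] [[ 0.01330261 -0.99979943  0.01497163]
 [-0.98659956 -0.01555911 -0.16241679]
 [ 0.16261716 -0.01261043 -0.98660865]]
side 49.08780073709176 [ 112.03319914 -897.27254991  691.66678234] [[ 0.91735151 -0.39744479 -0.02244631]
 [-0.20325605 -0.41916586 -0.8848655 ]
 [ 0.34227646  0.81629506 -0.46530549]]
wrist 66.14551988626934 [ 74.85778753 524.3387748  382.81114988] [[ 0.27922299  0.96022562 -0.00112974]
 [ 0.92530671 -0.26875418  0.26754191]
 [ 0.25659698 -0.07574921 -0.96354556]]
```

View pics/top0.png

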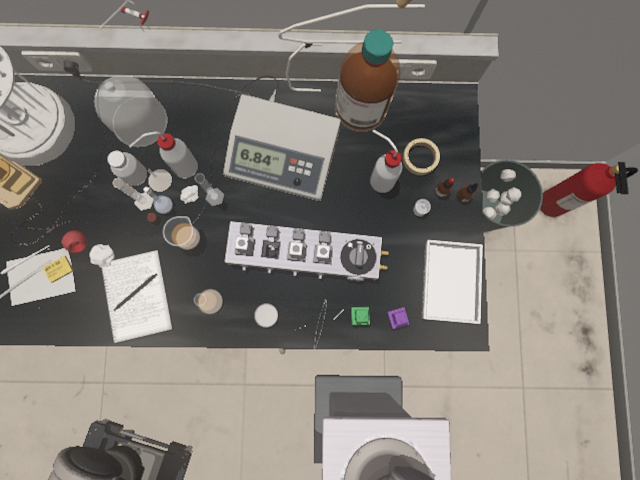

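View pics/side0.png

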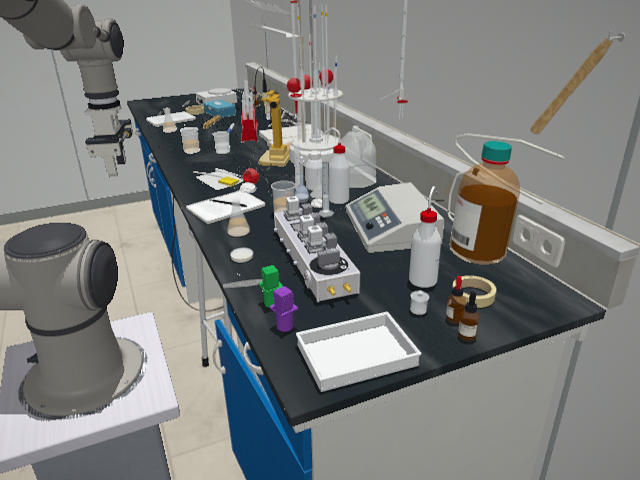

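View pics/wrist0.png

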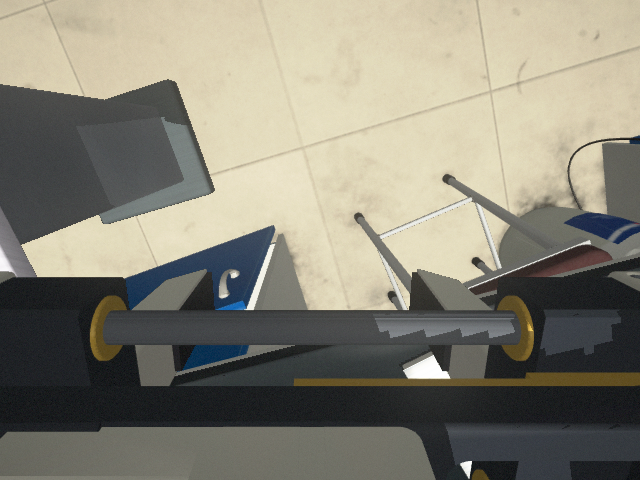

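The top view shows the manifold at about (228-382, 222-280) px, the tray at (422-482, 240-323), and green and purple decoys at (361,316) and (398,318). I'll zoom in to see which bays are occupied.

Run:
```python
from h import *
c=cap('top'); im=c['img']
cv2.imwrite('pics/top0z.png',cv2.resize(im[200:335,215:495],None,fx=2.8,fy=2.8,interpolation=cv2.INTER_CUBIC))
W=pts(c); Z=W[...,2]
np.save('W0.npy',W)
# height image
h=np.clip(np.nan_to_num(Z),0,160)/160*255
cv2.imwrite('pics/h0.png',cv2.resize(cv2.applyColorMap(h[200:335,215:495].astype(np.uint8),cv2.COLORMAP_JET),None,fx=2.8,fy=2.8,interpolation=cv2.INTER_NEAREST))
# manifold deck
m=(abs(Z-62)<4); m[:215]=0;m[285:]=0;m[:,:215]=0;m[:,395:]=0
n,l,s,ce=cv2.connectedComponentsWithStats(m.astype(np.uint8))
for i in range(1,n):
  if s[i,4]>80: print(s[i],W[l==i].mean(0))
XY=W[m][:,:2].astype(np.float32); print('deck rect',cv2.minAreaRect(XY))
# tray
hsv=cv2.cvtColor(im,cv2.COLOR_BGR2HSV)
t=((hsv[...,1]<40)&(hsv[...,2]>150)); t[:235]=0;t[330:]=0;t[:,:415]=0;t[:,490:]=0
XY=W[t&(Z>20)&(Z<40)][:,:2].astype(np.float32); print('tray rim',len(XY),cv2.minAreaRect(XY))
for v in (190,):
  pass
XY=W[t][:,:2].astype(np.float32); print('tray',cv2.minAreaRect(XY))
```

```text
[ 225  222  157   57 3955] [565.85540021 202.70787243  62.16492374]
deck rect ((568.9834594726562, 213.14111328125), (390.1214294433594, 110.71497344970703), 84.82424926757812)
tray rim 738 ((499.97088623046875, -174.44285583496094), (147.3119659423828, 205.2786407470703), 85.8300552368164)
tray ((592.6659545898438, -352.2548828125), (493.8650817871094, 422.5858459472656), 86.91372680664062)
```

View pics/top0z.png

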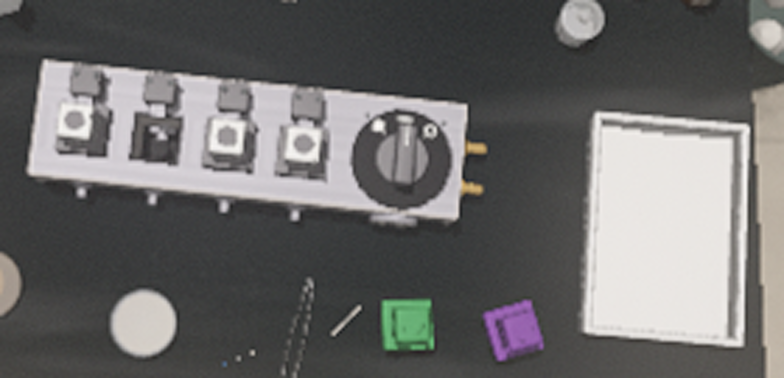

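View pics/h0.png

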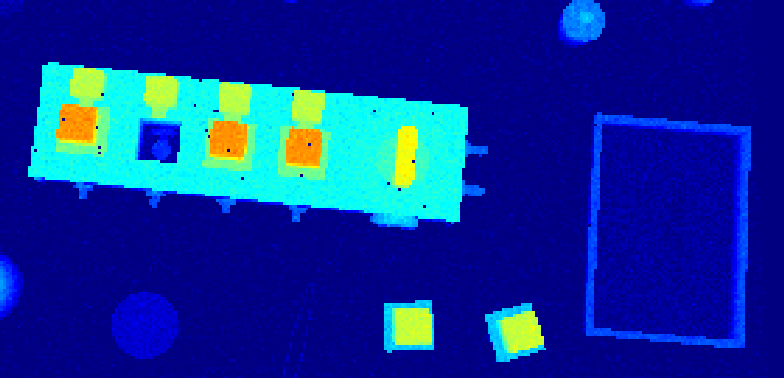

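Bays 1, 3 and 4 hold cartridges and bay 2 is empty. The selector points between the disc and the ring, so it is at closed.

Run:
```python
from h import *
W=np.load('W0.npy'); Z=W[...,2]
roi=np.zeros(Z.shape,bool); roi[205:320,215:420]=1
def comps(lo,hi,mn):
    m=roi&(Z>lo)&(Z<hi)
    n,l,s,ce=cv2.connectedComponentsWithStats(m.astype(np.uint8))
    for i in range(1,n):
        if s[i,4]>=mn:
            P=W[l==i]; r=cv2.minAreaRect(P[:,:2].astype(np.float32))
            print(lo,hi,s[i,4],'mean',P.mean(0).round(1),'rect',np.round(r[0],1),np.round(r[1],1),round(r[2],1))
comps(109,125,60); comps(93,104,20); comps(84,93,40)
# yaw of deck from edges, PCA
m=roi&(abs(Z-62)<5)
P=W[m][:,:2]
# left/right edge fits: far/near edges by column bins along long axis
for th in np.arange(-7,-2,.5):
    a=np.radians(th); x=P@[np.cos(a),np.sin(a)]; y=P@[-np.sin(a),np.cos(a)]
    q=np.percentile(x,[.3,99.7]); w=np.percentile(y,[.3,99.7]); print(th,q.round(1),np.diff(q).round(1),w.round(1),np.diff(w).round(1))
print('everything tall near arm route')
roi[:]=0; roi[90:345,90:490]=1
comps(130,400,20)
```

```text
109 125 158 mean [576.1 361.3 116.4] rect [576.6 361.6] [29.7 31.1] 83.3
109 125 155 mean [564.1 230.3 116.8] rect [564.1 230.3] [29.5 29.1] 0.8
109 125 156 mean [558.1 164.8 116.7] rect [558.7 164.8] [30.1 30.5] 85.2
93 104 137 mean [554.5  75.4  99. ] rect [554.4  75. ] [16.2 50.8] 85.0
84 93 110 mean [616.1 357.6  88.8] rect [614.9 357.7] [29.9 27.8] 2.2
84 93 113 mean [609.4 292.1  89.3] rect [608.1 293. ] [27.3 30.5] 88.0
84 93 117 mean [604.4 227.1  89. ] rect [603.8 227.3] [27.6 29.4] 83.6
84 93 115 mean [599.2 161.4  89.3] rect [599.  161.2] [27.6 27.5] 0.2
84 93 98 mean [410.5  69.   90.6] rect [410.4  68.4] [21.6 29.2] 0.8
84 93 76 mean [409.5 -24.6  90.3] rect [408.7 -24.9] [19.  30.6] 14.4
-7.0 [483.1 597.5] [114.4] [ 86.5 474.6] [388.1]
-6.5 [487.  598.6] [111.5] [ 81.7 469.9] [388.2]
-6.0 [490.8 599.7] [108.8] [ 77.1 465.1] [388.1]
-5.5 [494.3 601. ] [106.8] [ 72.5 460.3] [387.8]
-5.0 [496.3 603.2] [106.9] [ 67.7 455.6] [387.9]
-4.5 [497.4 606.3] [108.9] [ 62.8 450.9] [388.1]
-4.0 [498.1 609.8] [111.6] [ 57.8 446. ] [388.2]
-3.5 [498.9 613.1] [114.2] [ 53.  441.4] [388.4]
-3.0 [499.6 616.5] [116.9] [ 48.  436.5] [388.5]
-2.5 [500.1 619.9] [119.8] [ 42.8 431.7] [389.]
everything tall near arm route
130 400 1403 mean [910.  666.8 153. ] rect [913.8 674.4] [ 88.3 129. ] 2.1
130 400 913 mean [927.2  63.4 171.8] rect [938.7  63.3] [138.3  50.7] 85.0
130 400 539 mean [771.6  10.5 172.7] rect [783.2  24.9] [104.6  48.3] 55.0
130 400 575 mean [798.8 540.9 172.1] rect [790.3 557.6] [ 46.7 101.6] 33.0
130 400 118 mean [720.6 458.  153.6] rect [719.7 457.6] [21.9 23. ] 85.1
130 400 143 mean [705.3 647.4 153.2] rect [704.7 647.4] [24.8 21.3] 20.0
130 400 45 mean [695.4 586.4 143. ] rect [696.  586.6] [11.7 14.8] 62.2
```

Next I go above the selector at tool yaw 174.8° and check with the wrist camera. The geometry agrees: caps at z 116.6 (117 expected), 66 mm pitch, manifold yaw −5.2°.

Call:
{"name": "servo_tool", "arguments": {"angular": [[0,0,11],[0,0,11],[0,0,11],[0,0,11],[0,0,11],[0,0,11],[0,0,11],[0,0,11],[0,0,11],[0,0,11]], "slide": [[408,-429,-10],[408,-429,-10],[408,-429,-10],[408,-429,-10],[408,-429,-10],[408,-429,-10],[408,-429,-10],[408,-429,-10],[408,-429,-10],[408,-429,-10]], "grip": [0,0,0,0,0,0,0,0,0,0]}}

```text
time: 1.03
tool_pos: [432.0, 203.3, 219.8]
tcp_rot: [3.141, 0.0, 3.051]
contact_force: [-0.3, 0.5, -0.0]
grip_width: 46.3
```

Call:
{"name": "servo_tool", "arguments": {"angular": [[0,0,0],[0,0,0],[0,0,0],[0,0,0],[0,0,0],[0,0,0]], "slide": [[115,-120,0],[115,-120,0],[115,-120,0],[115,-120,0],[115,-120,0],[115,-120,0]], "grip": [0,0,0,0,0,0]}}

```text
time: 1.53
tool_pos: [546.8, 83.3, 218.9]
tcp_rot: [3.142, -0.001, 3.047]
contact_force: [0.1, -0.4, 0.6]
grip_width: 45.7
```

Run:
```python
from h import *
c=cap('wrist'); o=c['o'];print(o['tool_pos'],o['tcp_rot'],o['contact_force'])
W=pts(c);Z=W[...,2]
im=c['img'];cv2.imwrite('pics/w1.png',im)
for lo,hi in((93,104),(109,124)):
    m=(Z>lo)&(Z<hi)&(W[...,0]<660)
    n,l,s,ce=cv2.connectedComponentsWithStats(m.astype(np.uint8))
    for i in range(1,n):
        if s[i,4]>200:
            P=W[l==i]; r=cv2.minAreaRect(P[:,:2].astype(np.float32)); print(lo,s[i],P.mean(0).round(1),np.round(r[0],1),np.round(r[1],1),r[2])
```

```text
[546.77303792  83.3184049  218.89584318] [ 3.14158638e+00 -1.20820172e-03  3.04720780e+00] [ 0.07428126 -0.35909002  0.56424948]
93 [ 294  202   21   65 1266] [550.1  77.5  97.5] [551.9  77. ] [15.7 53. ] 84.6724853515625
93 [398 211  45  41 254] [547.8 160.3  99.2] [547.8 160.6] [22.  43.2] 39.799442291259766
93 [480 210  51  41 378] [556.1 223.3  99.1] [561.5 232.9] [32.  30.8] 84.67634582519531
109 [ 403  215   44   41 1649] [554.5 166.1 115.4] [555.6 167. ] [30.1 30.2] 85.17548370361328
109 [ 489  214   49   41 1723] [560.1 230.9 115.2] [561.2 232.2] [30.5 30.2] 84.95928955078125
```

View pics/w1.png

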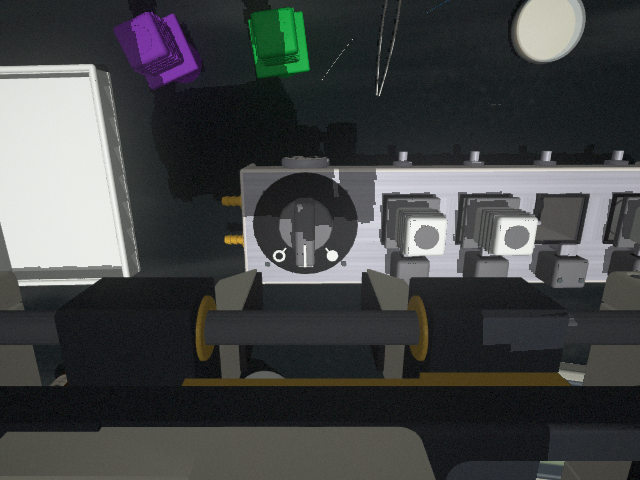

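The wrist view shows the selector bar at (304,234) px with its pointer between ring (279,256) and disc (332,256). It agrees with the top view within 3 mm, so I use the average, descend and grip.

Call:
{"name": "servo_tool", "arguments": {"angular": [[0,0,0],[0,0,0],[0,0,0],[0,0,0],[0,0,0],[0,0,0],[0,0,0],[0,0,0],[0,0,0],[0,0,0]], "slide": [[6,-7,-40],[6,-7,-80],[6,-7,-110],[6,-7,-130],[6,-7,-143],[6,-7,-143],[6,-7,-143],[6,-7,-143],[6,-7,-143],[6,-7,-143]], "grip": [0,0,0,0,0,0,-1,-1,-1,-1]}}

```text
time: 2.42
tool_pos: [552.6, 78.4, 78.1]
tcp_rot: [3.141, 0.002, 3.051]
contact_force: [0.5, -0.3, 0.3]
grip_width: 23.6
```

Call:
{"name": "servo_tool", "arguments": {"angular": [[0,0,0],[0,0,0],[0,0,0],[0,0,0],[0,0,0]], "slide": [[0,0,0],[0,0,0],[0,0,0],[0,0,0],[0,0,0]], "grip": [-1,-1,-1,-1,-1]}}

```text
time: 2.83
tool_pos: [552.4, 77.3, 77.8]
tcp_rot: [-3.141, 0.001, 3.051]
contact_force: [-2.5, -4.6, 5.7]
grip_width: 15.8
```

Gripped at 15.8 mm, as expected for the 16 mm bar. Turning 40° clockwise.

Call:
{"name": "servo_tool", "arguments": {"angular": [[0,0,-6],[0,0,-12],[0,0,-18],[0,0,-24],[0,0,-30],[0,0,-36],[0,0,-40],[0,0,-41],[0,0,-41],[0,0,-41]], "slide": [[0,-1,0],[0,-1,0],[0,-1,0],[0,-1,0],[0,-1,0],[0,-1,0],[0,-1,0],[0,-1,0],[0,-1,0],[0,-1,0]], "grip": [-1,-1,-1,-1,-1,-1,-1,-1,-1,-1]}}

```text
time: 3.67
tool_pos: [553.1, 77.8, 77.5]
tcp_rot: [3.139, 0.001, 2.337]
contact_force: [4.0, 5.0, 3.4]
grip_width: 15.7
```

Call:
{"name": "servo_tool", "arguments": {"angular": [[0,0,0],[0,0,0],[0,0,0],[0,0,0],[0,0,0],[0,0,0],[0,0,0],[0,0,0]], "slide": [[0,0,0],[0,0,0],[0,0,0],[0,0,0],[0,0,0],[0,0,40],[0,0,80],[0,0,120]], "grip": [-1,-1,-0.3,-0.3,-0.3,-0.1,0,0]}}

```text
time: 4.33
tool_pos: [550.9, 76.8, 197.3]
tcp_rot: [-3.139, -0.002, 2.336]
contact_force: [1.9, 0.0, 0.1]
grip_width: 44.7
```

Call:
{"name": "servo_tool", "arguments": {"angular": [[0,0,41],[0,0,41],[0,0,41],[0,0,41],[0,0,41],[0,0,41],[0,0,41]], "slide": [[4,20,10],[4,50,10],[4,80,10],[4,91,10],[4,91,10],[4,91,10],[4,91,10]], "grip": [0,0,0,0,0,0,0]}}

```text
time: 4.92
tool_pos: [555.4, 168.2, 206.3]
tcp_rot: [-3.141, -0.001, 3.055]
contact_force: [0.6, 0.3, -0.0]
grip_width: 46.0
```

Run:
```python
from h import *
for n in ('wrist','top'):
    c=cap(n); o=c['o']
    W=pts(c);Z=W[...,2]
    im=c['img']
    if n=='wrist': print(o['tool_pos'],o['tcp_rot'],o['contact_force'],o['grip_width']); cv2.imwrite('pics/w2.png',im)
    else: cv2.imwrite('pics/t2.png',cv2.resize(im[200:335,215:495],None,fx=2.8,fy=2.8))
    for lo,hi in((93,104),(109,124)):
        m=(Z>lo)&(Z<hi)&(W[...,0]<660)&(W[...,0]>480)
        n_,l,s,ce=cv2.connectedComponentsWithStats(m.astype(np.uint8))
        for i in range(1,n_):
            if s[i,4]>60:
                P=W[l==i]; r=cv2.minAreaRect(P[:,:2].astype(np.float32)); print(n,lo,s[i],P.mean(0).round(1),np.round(r[0],1),np.round(r[1],1),r[2])
```

```text
[555.44090883 168.16229858 206.25212668] [-3.14097907e+00 -1.46916209e-03  3.05512439e+00] [ 0.5860275   0.28657077 -0.03008274] 45.9756400851087
wrist 93 [ 166  207   54   61 1395] [550.5  78.7  97.4] [551.6  77.3] [16.1 53. ] 44.466915130615234
wrist 93 [290 213  42   5 134] [540.9 169.   99.5] [540.9 168.8] [30.3  1.2] 84.8943862915039
wrist 93 [377 214  46  43 255] [552.8 227.1  99.1] [553.6 226.4] [22.3 42.8] 39.174957275390625
wrist 93 [549 214  56  43 526] [568.8 353.6  98.9] [566.  357.7] [23.2 43.4] 41.819190979003906
wrist 109 [ 289  218   43   43 1760] [554.5 167.4 115.5] [555.6 167.2] [29.7 30.3] 85.3957748413086
wrist 109 [ 380  218   47   43 1808] [560.2 232.  115.4] [561.2 232.7] [30.6 30.1] 84.65179443359375
wrist 109 [ 562  219   54   43 1970] [572.1 361.8 115.2] [573.7 363.8] [31.5 30.7] 85.57817077636719
top 109 [235 237  15  14 160] [575.9 361.2 116.5] [576.6 361.9] [31.1 30.1] 85.16973114013672
```

View pics/w2.png

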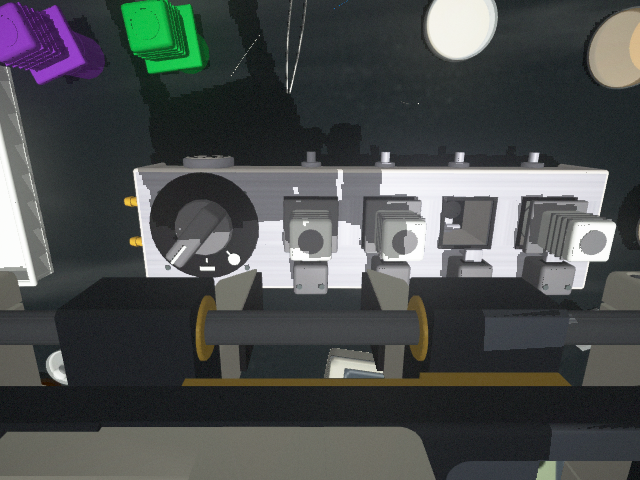

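The selector is at vent (bar turned 40.2°) and all caps are still at latched height. Now cartridge 4: descend and grip the cap.

Call:
{"name": "servo_tool", "arguments": {"angular": [[0,0,0],[0,0,0],[0,0,0],[0,0,0],[0,0,0],[0,0,0],[0,0,0],[0,0,0],[0,0,0],[0,0,0]], "slide": [[1,-2,-35],[1,-2,-70],[1,-2,-100],[1,-2,-121],[1,-2,-121],[1,-2,-121],[1,-2,-121],[1,-2,-121],[1,-2,-121],[1,-2,-121]], "grip": [0,0,0,0,0,-1,-1,-1,-1,-1]}}

```text
time: 5.85
tool_pos: [558.2, 166.3, 87.7]
tcp_rot: [3.141, 0.004, 3.051]
contact_force: [0.1, 0.1, 5.7]
grip_width: 29.8
```

Call:
{"name": "servo_tool", "arguments": {"angular": [[0,0,0],[0,0,0],[0,0,0],[0,0,0],[0,0,0]], "slide": [[0,0,-2],[0,0,-4],[0,0,-6],[0,0,-7],[0,0,-8]], "grip": [-1,-1,-1,-1,-1]}}

```text
time: 6.27
tool_pos: [558.2, 166.3, 80.1]
tcp_rot: [3.141, 0.004, 3.051]
contact_force: [-0.6, -0.8, 10.3]
grip_width: 29.8
```

Call:
{"name": "servo_tool", "arguments": {"angular": [[0,0,0],[0,0,0],[0,0,0],[0,0,0],[0,0,0],[0,0,0]], "slide": [[0,0,0],[0,0,4],[0,0,10],[0,0,16],[0,0,22],[0,0,24]], "grip": [-1,-1,-1,-1,-1,-1]}}

```text
time: 6.77
tool_pos: [557.7, 166.2, 103.3]
tcp_rot: [3.141, 0.002, 3.051]
contact_force: [1.5, 1.0, 3.1]
grip_width: 29.6
```

Call:
{"name": "servo_tool", "arguments": {"angular": [[0,0,0],[0,0,0],[0,0,0],[0,0,0],[0,0,0],[0,0,0]], "slide": [[0,0,20],[0,0,45],[0,0,75],[0,0,105],[0,0,110],[0,0,110]], "grip": [-1,-1,-1,-1,-1,-1]}}

```text
time: 7.27
tool_pos: [557.3, 166.1, 213.2]
tcp_rot: [3.141, 0.002, 3.051]
contact_force: [0.1, -0.4, -0.8]
grip_width: 29.8
```

```bash
cat >> h.py <<'E'
def tray(c):
    W=pts(c);Z=W[...,2];im=c['img']
    hsv=cv2.cvtColor(im,cv2.COLOR_BGR2HSV)
    t=((hsv[...,1]<60)&(hsv[...,2]>90)&(Z>18)&(Z<42)&(W[...,0]>340)&(W[...,0]<680)&(W[...,1]<-60)&(W[...,1]>-330)).astype(np.uint8)
    n,l,s,ce=cv2.connectedComponentsWithStats(t,connectivity=8)
    i=1+np.argmax(s[1:,4]); P=W[l==i][:,:2].astype(np.float32)
    return len(P),cv2.minAreaRect(P)
E
python3 - <<'E'
from h import *
c=cap('top');cv2.imwrite('pics/t3.png',c['img']);print(bot.get_obs()['tool_pos'],tray(c))
c=cap('side');cv2.imwrite('pics/s3.png',cv2.resize(c['img'][100:420,220:500],None,fx=1.8,fy=1.8))
E
```

```text
[556.34974745 165.95938095 211.18253699] (864, ((499.57977294921875, -174.6640625), (147.3672637939453, 206.55255126953125), 85.6007080078125))
```

View pics/s3.png

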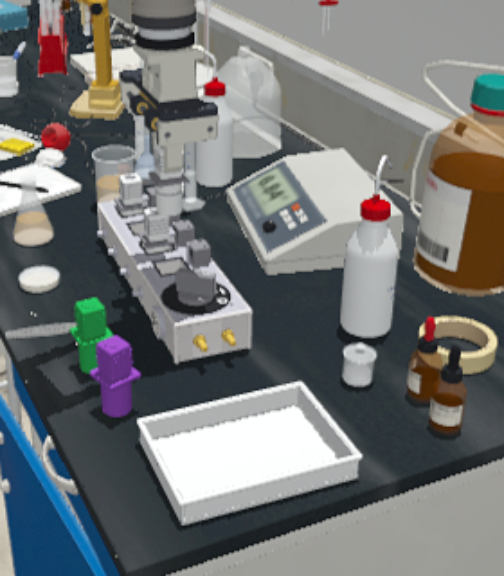

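View pics/t3.png

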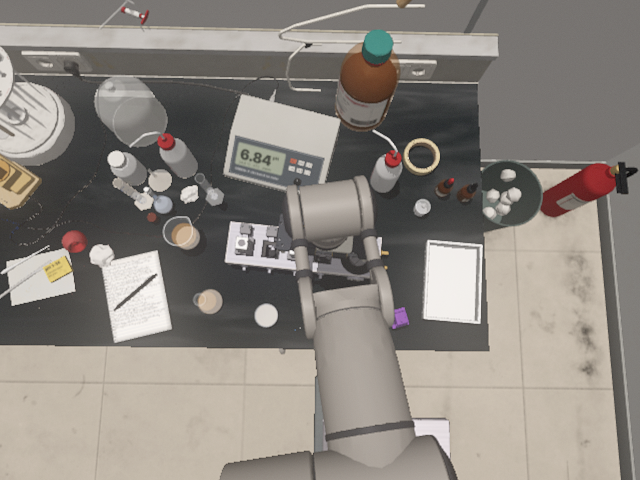

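Cartridge 4 is held and hanging above the manifold. The tray has not moved: centre (500,−174.5), yaw −4.3°. I carry it to tray x = +62.

Call:
{"name": "servo_tool", "arguments": {"angular": [[0,0,0],[0,0,0],[0,0,0],[0,0,0],[0,0,0],[0,0,0],[0,0,0],[0,0,0],[0,0,0],[0,0,0]], "slide": [[1,-20,0],[1,-55,0],[2,-95,0],[2,-135,0],[3,-175,0],[4,-215,0],[5,-255,0],[5,-295,0],[5,-330,0],[5,-345,0]], "grip": [-1,-1,-1,-1,-1,-1,-1,-1,-1,-1]}}

```text
time: 8.2
tool_pos: [560.4, -183.0, 208.9]
tcp_rot: [3.141, -0.005, 3.047]
contact_force: [0.5, 0.6, -1.0]
grip_width: 29.5
```

Call:
{"name": "servo_tool", "arguments": {"angular": [[0,0,0],[0,0,0],[0,0,0],[0,0,0]], "slide": [[0,0,-30],[0,0,-65],[0,0,-95],[0,0,-105]], "grip": [-1,-1,-1,-1]}}

```text
time: 8.53
tool_pos: [558.1, -177.0, 100.2]
tcp_rot: [3.137, -0.011, 3.05]
contact_force: [-1.0, 0.8, -2.3]
grip_width: 29.8
```

Run:
```python
from h import *
c=cap('side');print(bot.get_obs()['tool_pos'],bot.get_obs()['grip_width']);cv2.imwrite('pics/s4.png',cv2.resize(c['img'][150:420,220:500],None,fx=2,fy=2))
```

```text
[ 558.47755973 -177.02773053  100.58907392] 30.032019977516875
```

View pics/s4.png

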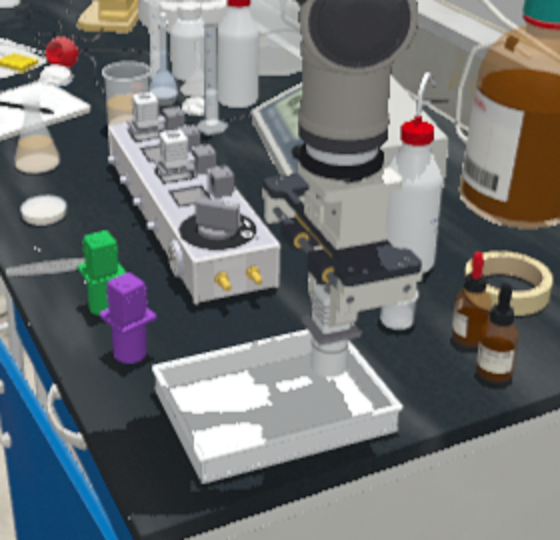

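The cartridge hangs over the tray's far end. Lowering to the floor.

Call:
{"name": "servo_tool", "arguments": {"angular": [[0,0,0],[0,0,0],[0,0,0],[0,0,0],[0,0,0],[0,0,0]], "slide": [[0,-1,-12],[0,-1,-24],[0,-1,-29],[0,-1,-32],[0,-1,-32],[0,-1,-32]], "grip": [-1,-1,-1,-1,-1,-1]}}

```text
time: 9.08
tool_pos: [562.4, -179.9, 75.6]
tcp_rot: [-3.141, 0.001, 3.051]
contact_force: [-0.2, 0.2, -0.7]
grip_width: 30.0
```

Call:
{"name": "servo_tool", "arguments": {"angular": [[0,0,0],[0,0,0],[0,0,0],[0,0,0],[0,0,0]], "slide": [[0,0,-3],[0,0,-5],[0,0,-7],[0,0,-8],[0,0,-8]], "grip": [-1,-1,-1,-1,-1]}}

```text
time: 9.5
tool_pos: [562.0, -179.9, 66.7]
tcp_rot: [3.141, -0.0, 3.051]
contact_force: [0.9, 0.1, -1.6]
grip_width: 29.8
```

Call:
{"name": "servo_tool", "arguments": {"angular": [[0,0,0],[0,0,0],[0,0,0],[0,0,0]], "slide": [[0,0,-1],[0,0,-2],[0,0,-3],[0,0,-3]], "grip": [-1,-1,-1,-1]}}

```text
time: 9.83
tool_pos: [562.8, -180.0, 66.4]
tcp_rot: [-3.141, 0.003, 3.051]
contact_force: [-3.2, 2.3, 17.0]
grip_width: 29.7
```

Floor contact. Release and rise.

Call:
{"name": "servo_tool", "arguments": {"angular": [[0,0,0],[0,0,0],[0,0,0],[0,0,0],[0,0,0],[0,0,0],[0,0,0],[0,0,0],[0,0,0]], "slide": [[0,0,2],[0,0,2],[0,0,2],[0,0,2],[0,0,20],[0,0,55],[0,0,95],[0,0,135],[0,0,140]], "grip": [-1,-0.1,-0.1,-0.1,-0.1,0,0,0,0]}}

```text
time: 10.58
tool_pos: [564.9, -181.3, 211.2]
tcp_rot: [-3.137, 0.012, 3.051]
contact_force: [1.6, 0.8, 0.6]
grip_width: 45.8
```

Call:
{"name": "servo_tool", "arguments": {"angular": [[0,0,0],[0,0,0],[0,0,0],[0,0,0],[0,0,0],[0,0,0],[0,0,0],[0,0,0],[0,0,0],[0,0,0]], "slide": [[0,40,0],[0,80,0],[0,120,0],[0,160,0],[0,200,0],[0,240,0],[0,280,0],[0,320,0],[0,360,0],[0,395,0]], "grip": [0,0,0,0,0,0,0,0,0,0]}}

```text
time: 11.42
tool_pos: [561.5, 217.6, 203.3]
tcp_rot: [3.141, -0.0, 3.051]
contact_force: [1.4, -0.4, 0.6]
grip_width: 45.9
```

Call:
{"name": "servo_tool", "arguments": {"angular": [[0,0,0],[0,0,0],[0,0,0],[0,0,0]], "slide": [[0,15,0],[0,15,0],[0,15,0],[0,15,0]], "grip": [0,0,0,0]}}

```text
time: 11.75
tool_pos: [562.1, 228.8, 203.4]
tcp_rot: [-3.141, -0.0, 3.05]
contact_force: [0.5, -0.2, -0.6]
grip_width: 45.9
```

Run:
```python
from h import *
c=cap('wrist');o=c['o'];print(o['tool_pos'],o['tcp_rot'],o['grip_width'])
W=pts(c);Z=W[...,2]
m=(Z>109)&(Z<135)&(W[...,0]<660)
n_,l,s,ce=cv2.connectedComponentsWithStats(m.astype(np.uint8))
for i in range(1,n_):
    if s[i,4]>100: P=W[l==i]; r=cv2.minAreaRect(P[:,:2].astype(np.float32)); print(s[i],P.mean(0).round(1),np.round(r[0],1),np.round(r[1],1),r[2])
c=cap('top');print(tray(c));cv2.imwrite('pics/t5.png',c['img'])
c=cap('side');cv2.imwrite('pics/s5.png',cv2.resize(c['img'][150:420,220:500],None,fx=2,fy=2))
```

```text
[562.11958795 228.84393267 203.43552623] [-3.14078795e+00 -3.69869555e-04  3.05005109e+00] 45.93545793735737
[ 296  217   44   43 1801] [560.1 232.9 115.5] [561.2 233. ] [30.1 29.9] 84.34172821044922
[ 480  217   51   43 1915] [572.1 362.4 115.3] [573.3 364. ] [30.7 29.9] 84.94416809082031
(865, ((499.7125244140625, -174.12161254882812), (147.53567504882812, 206.79312133789062), 86.35263061523438))
```

View pics/s5.png

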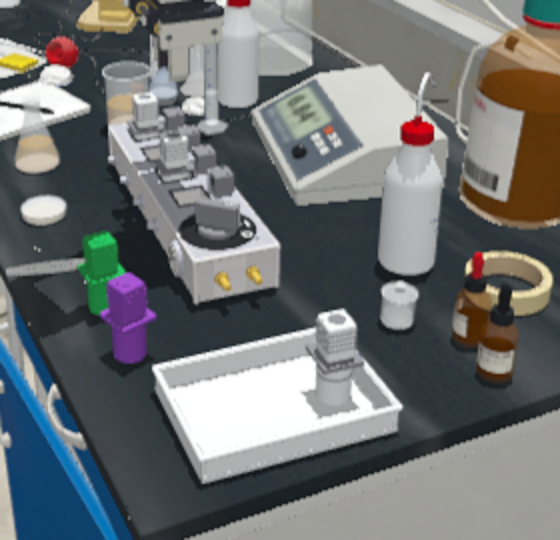

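Cartridge 4 stands in the tray. Next is cartridge 3 at about (562.5, 231.3).

Call:
{"name": "servo_tool", "arguments": {"angular": [[0,0,0],[0,0,0],[0,0,0],[0,0,0],[0,0,0],[0,0,0],[0,0,0],[0,0,0],[0,0,0],[0,0,0]], "slide": [[1,2,-35],[1,2,-70],[1,2,-100],[1,2,-117],[1,2,-117],[1,2,-117],[1,2,-117],[1,2,-117],[1,2,-117],[1,2,-117]], "grip": [0,0,0,0,0,-1,-1,-1,-1,-1]}}

```text
time: 12.73
tool_pos: [564.3, 232.3, 88.8]
tcp_rot: [3.14, 0.004, 3.051]
contact_force: [-0.0, -0.2, 6.1]
grip_width: 29.9
```

Call:
{"name": "servo_tool", "arguments": {"angular": [[0,0,0],[0,0,0],[0,0,0],[0,0,0],[0,0,0],[0,0,0]], "slide": [[0,0,0],[0,0,-2],[0,0,-4],[0,0,-6],[0,0,-7],[0,0,-8]], "grip": [-1,-1,-1,-1,-1,-1]}}

```text
time: 13.23
tool_pos: [564.3, 232.4, 81.2]
tcp_rot: [3.14, 0.004, 3.051]
contact_force: [-1.4, -0.1, 10.5]
grip_width: 29.5
```

Call:
{"name": "servo_tool", "arguments": {"angular": [[0,0,0],[0,0,0],[0,0,0],[0,0,0],[0,0,0],[0,0,0]], "slide": [[0,0,0],[0,0,4],[0,0,10],[0,0,16],[0,0,22],[0,0,24]], "grip": [-1,-1,-1,-1,-1,-1]}}

```text
time: 13.73
tool_pos: [564.0, 232.3, 104.6]
tcp_rot: [3.141, 0.003, 3.051]
contact_force: [1.5, -0.3, 2.9]
grip_width: 29.8
```

Call:
{"name": "servo_tool", "arguments": {"angular": [[0,0,0],[0,0,0],[0,0,0],[0,0,0],[0,0,0],[0,0,0]], "slide": [[0,0,20],[0,0,45],[0,0,75],[0,0,105],[0,0,110],[0,0,110]], "grip": [-1,-1,-1,-1,-1,-1]}}

```text
time: 14.23
tool_pos: [563.4, 232.3, 214.4]
tcp_rot: [3.14, 0.003, 3.051]
contact_force: [0.0, -0.5, -0.9]
grip_width: 30.0
```

Run:
```python
from h import *
c=cap('top');o=bot.get_obs();print(o['tool_pos'],o['grip_width'],tray(c))
c=cap('side');cv2.imwrite('pics/s6.png',cv2.resize(c['img'][100:420,220:500],None,fx=1.8,fy=1.8))
```

```text
[562.49983549 232.04399363 212.26892656] 29.8716087435246 (873, ((499.65771484375, -174.73788452148438), (148.2191619873047, 206.9071502685547), 85.48887634277344))
```

View pics/s6.png

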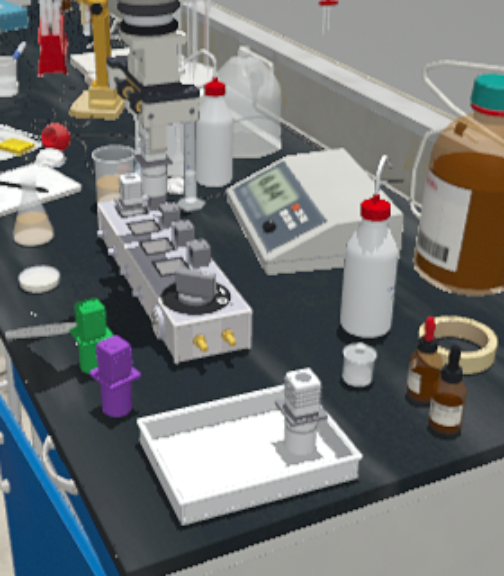

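Cartridge 3 is held and the tray is unmoved. I carry it to the tray centre.

Call:
{"name": "servo_tool", "arguments": {"angular": [[0,0,0],[0,0,0],[0,0,0],[0,0,0],[0,0,0],[0,0,0],[0,0,0],[0,0,0],[0,0,0],[0,0,0]], "slide": [[-4,-30,0],[-10,-65,0],[-16,-105,0],[-22,-145,0],[-28,-185,0],[-34,-225,0],[-40,-265,0],[-46,-305,0],[-52,-345,0],[-58,-380,0]], "grip": [-1,-1,-1,-1,-1,-1,-1,-1,-1,-1]}}

```text
time: 15.17
tool_pos: [503.1, -149.8, 210.5]
tcp_rot: [3.14, -0.004, 3.05]
contact_force: [-0.1, -0.1, -0.4]
grip_width: 29.7
```

Call:
{"name": "servo_tool", "arguments": {"angular": [[0,0,0],[0,0,0],[0,0,0],[0,0,0],[0,0,0],[0,0,0]], "slide": [[-4,-26,0],[-4,-26,-25],[-4,-26,-60],[-4,-26,-95],[-4,-26,-115],[-4,-26,-115]], "grip": [-1,-1,-1,-1,-1,-1]}}

```text
time: 15.67
tool_pos: [496.6, -171.9, 91.4]
tcp_rot: [3.136, -0.013, 3.05]
contact_force: [-0.7, 0.7, 0.1]
grip_width: 29.9
```

Run:
```python
from h import *
c=cap('side');print(bot.get_obs()['tool_pos'],bot.get_obs()['grip_width']);cv2.imwrite('pics/s7.png',cv2.resize(c['img'][150:420,220:500],None,fx=2,fy=2))
```

```text
[ 498.36890747 -172.6278046    94.23234865] 30.005246270802132
```

View pics/s7.png

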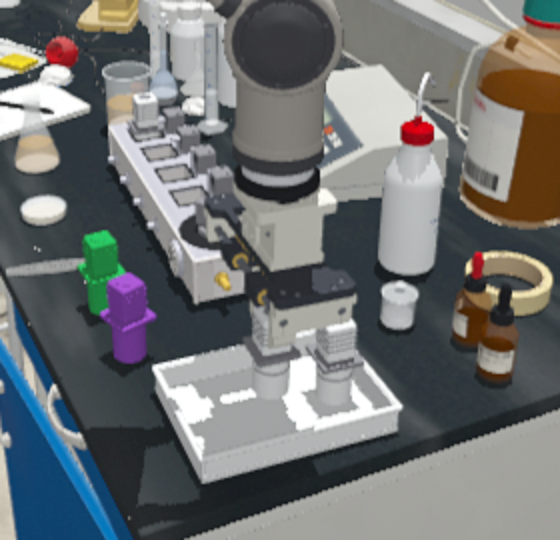

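Call:
{"name": "servo_tool", "arguments": {"angular": [[0,0,0],[0,0,0],[0,0,0],[0,0,0],[0,0,0],[0,0,0]], "slide": [[0,-1,-8],[0,-1,-13],[0,-1,-17],[0,-1,-19],[0,-1,-21],[0,-1,-21]], "grip": [-1,-1,-1,-1,-1,-1]}}

```text
time: 16.22
tool_pos: [501.0, -174.9, 76.9]
tcp_rot: [-3.142, 0.0, 3.051]
contact_force: [-0.1, 0.5, -0.9]
grip_width: 29.6
```

Call:
{"name": "servo_tool", "arguments": {"angular": [[0,0,0],[0,0,0],[0,0,0],[0,0,0]], "slide": [[0,0,-1],[0,0,-2],[0,0,-3],[0,0,-3]], "grip": [-1,-1,-1,-1]}}

```text
time: 16.55
tool_pos: [501.0, -174.9, 73.7]
tcp_rot: [3.141, -0.0, 3.051]
contact_force: [0.7, 0.5, -1.6]
grip_width: 29.6
```

Call:
{"name": "servo_tool", "arguments": {"angular": [[0,0,0],[0,0,0],[0,0,0],[0,0,0],[0,0,0]], "slide": [[0,0,-2],[0,0,-4],[0,0,-5],[0,0,-6],[0,0,-6]], "grip": [-1,-1,-1,-1,-1]}}

```text
time: 16.97
tool_pos: [501.0, -174.9, 67.7]
tcp_rot: [3.141, 0.0, 3.051]
contact_force: [-0.4, 0.2, -0.9]
grip_width: 29.8
```

Call:
{"name": "servo_tool", "arguments": {"angular": [[0,0,0],[0,0,0],[0,0,0]], "slide": [[0,0,-1],[0,0,-2],[0,0,-2]], "grip": [-1,-1,-1]}}

```text
time: 17.22
tool_pos: [501.6, -175.0, 67.5]
tcp_rot: [-3.141, 0.002, 3.051]
contact_force: [-3.4, 2.1, 12.9]
grip_width: 30.3
```

Contact. Release, rise, go to cap 1 at about (575.5, 363), passing over the manifold.

Call:
{"name": "servo_tool", "arguments": {"angular": [[0,0,0],[0,0,0],[0,0,0],[0,0,0],[0,0,0],[0,0,0],[0,0,0],[0,0,0],[0,0,0]], "slide": [[0,0,1],[0,0,1],[0,0,1],[0,0,1],[0,0,20],[0,0,55],[0,0,95],[0,0,135],[0,0,140]], "grip": [-1,-0.1,-0.1,-0.1,-0.1,0,0,0,0]}}

```text
time: 17.97
tool_pos: [503.9, -176.4, 212.7]
tcp_rot: [-3.137, 0.011, 3.051]
contact_force: [0.4, 0.3, 0.1]
grip_width: 46.2
```

Call:
{"name": "servo_tool", "arguments": {"angular": [[0,0,0],[0,0,0],[0,0,0],[0,0,0],[0,0,0],[0,0,0],[0,0,0],[0,0,0],[0,0,0],[0,0,0]], "slide": [[5,40,0],[10,80,0],[15,120,0],[20,160,0],[25,200,0],[30,240,0],[35,280,0],[40,320,0],[45,360,0],[50,395,0]], "grip": [0,0,0,0,0,0,0,0,0,0]}}

```text
time: 18.8
tool_pos: [550.7, 222.7, 205.3]
tcp_rot: [3.141, -0.0, 3.052]
contact_force: [0.3, 0.1, 0.4]
grip_width: 45.8
```

Call:
{"name": "servo_tool", "arguments": {"angular": [[0,0,0],[0,0,0],[0,0,0],[0,0,0],[0,0,0],[0,0,0],[0,0,0]], "slide": [[6,40,0],[12,80,0],[18,120,0],[23,142,0],[23,142,0],[23,142,0],[23,142,0]], "grip": [0,0,0,0,0,0,0]}}

```text
time: 19.38
tool_pos: [573.8, 361.3, 205.1]
tcp_rot: [-3.141, -0.001, 3.051]
contact_force: [0.3, 0.2, 0.3]
grip_width: 45.6
```

Run:
```python
from h import *
c=cap('wrist');o=c['o'];print(o['tool_pos'],o['tcp_rot'],o['grip_width'])
W=pts(c);Z=W[...,2]
m=(Z>109)&(Z<135)&(W[...,0]<660)
n_,l,s,ce=cv2.connectedComponentsWithStats(m.astype(np.uint8))
for i in range(1,n_):
    if s[i,4]>100: P=W[l==i]; r=cv2.minAreaRect(P[:,:2].astype(np.float32)); print(s[i],P.mean(0).round(1),np.round(r[0],1),np.round(r[1],1),r[2])
c=cap('top');print(tray(c));cv2.imwrite('pics/t8.png',c['img'])
c=cap('side');cv2.imwrite('pics/s8.png',cv2.resize(c['img'][150:420,220:500],None,fx=2,fy=2))
```

```text
[573.81611983 361.3190771  205.052413  ] [-3.14058583e+00 -9.47680369e-04  3.05063669e+00] 45.615231568131186
[ 295  217   43   43 1789] [572.2 364.6 115.5] [573.1 364.5] [30.2 29.9] 84.72999572753906
(866, ((499.8462829589844, -175.00091552734375), (148.07150268554688, 206.86192321777344), 85.85294342041016))
```

View pics/s8.png

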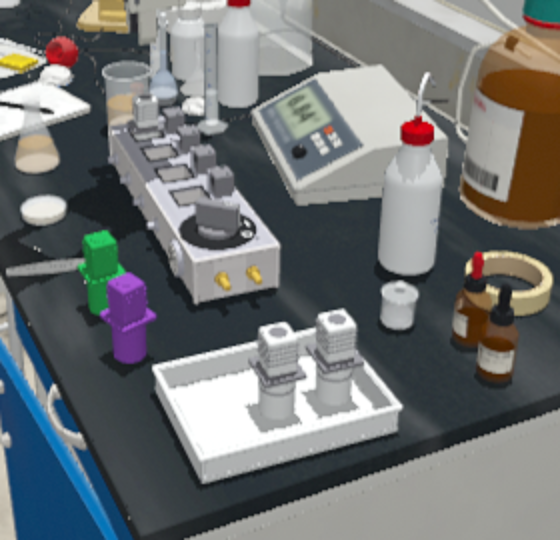

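View pics/t8.png

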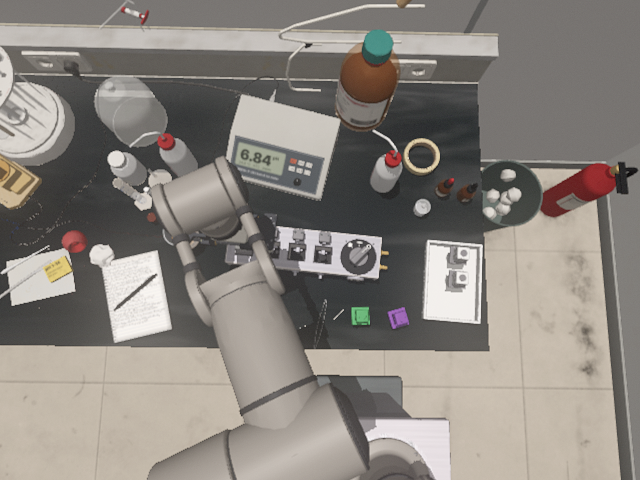

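Both cartridges stand in the tray. Next is cartridge 1.

Call:
{"name": "servo_tool", "arguments": {"angular": [[0,0,0],[0,0,0],[0,0,0],[0,0,0],[0,0,0],[0,0,0],[0,0,0],[0,0,0],[0,0,0],[0,0,0]], "slide": [[1,2,-35],[1,2,-70],[1,2,-100],[1,2,-118],[1,2,-118],[1,2,-118],[1,2,-118],[1,2,-118],[1,2,-118],[1,2,-118]], "grip": [0,0,0,0,0,-1,-1,-1,-1,-1]}}

```text
time: 20.37
tool_pos: [576.3, 364.3, 90.2]
tcp_rot: [3.14, 0.004, 3.051]
contact_force: [0.0, -1.1, 5.3]
grip_width: 29.9
```

Call:
{"name": "servo_tool", "arguments": {"angular": [[0,0,0],[0,0,0],[0,0,0],[0,0,0],[0,0,0],[0,0,0]], "slide": [[0,0,0],[0,0,-2],[0,0,-4],[0,0,-6],[0,0,-7],[0,0,-8]], "grip": [-1,-1,-1,-1,-1,-1]}}

```text
time: 20.87
tool_pos: [576.3, 364.3, 82.6]
tcp_rot: [3.14, 0.004, 3.051]
contact_force: [-0.8, -2.5, 10.7]
grip_width: 29.7
```

Call:
{"name": "servo_tool", "arguments": {"angular": [[0,0,0],[0,0,0],[0,0,0],[0,0,0],[0,0,0],[0,0,0]], "slide": [[0,0,0],[0,0,4],[0,0,10],[0,0,16],[0,0,22],[0,0,24]], "grip": [-1,-1,-1,-1,-1,-1]}}

```text
time: 21.37
tool_pos: [575.8, 364.3, 105.6]
tcp_rot: [3.14, 0.002, 3.051]
contact_force: [3.3, 0.5, 3.3]
grip_width: 30.1
```

Call:
{"name": "servo_tool", "arguments": {"angular": [[0,0,0],[0,0,0],[0,0,0],[0,0,0],[0,0,0],[0,0,0]], "slide": [[0,0,20],[0,0,45],[0,0,75],[0,0,105],[0,0,110],[0,0,110]], "grip": [-1,-1,-1,-1,-1,-1]}}

```text
time: 21.87
tool_pos: [575.1, 364.6, 215.4]
tcp_rot: [3.14, 0.002, 3.051]
contact_force: [0.6, 0.0, -1.4]
grip_width: 29.8
```

Run:
```python
from h import *
c=cap('top');o=bot.get_obs();print(o['tool_pos'],o['grip_width'],tray(c))
c=cap('side');cv2.imwrite('pics/s9.png',cv2.resize(c['img'][100:420,220:500],None,fx=1.8,fy=1.8))
```

```text
[574.34638908 364.14399548 212.96798204] 29.611272662221396 (864, ((499.54730224609375, -174.77386474609375), (146.917236328125, 206.28761291503906), 85.66873931884766))
```

View pics/s9.png

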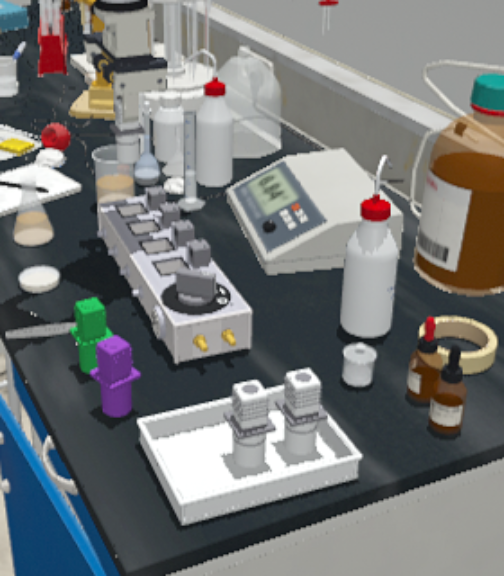

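Cartridge 1 is out, all bays are empty and the tray is unmoved. I carry it to (439, −170).

Call:
{"name": "servo_tool", "arguments": {"angular": [[0,0,0],[0,0,0],[0,0,0],[0,0,0],[0,0,0],[0,0,0],[0,0,0],[0,0,0],[0,0,0],[0,0,0]], "slide": [[-8,-30,0],[-17,-65,0],[-26,-103,0],[-36,-142,0],[-46,-181,0],[-56,-220,0],[-66,-259,0],[-76,-298,0],[-86,-337,0],[-96,-376,0]], "grip": [-1,-1,-1,-1,-1,-1,-1,-1,-1,-1]}}

```text
time: 22.8
tool_pos: [476.7, -13.2, 211.5]
tcp_rot: [3.141, -0.005, 3.051]
contact_force: [1.0, -0.6, -1.4]
grip_width: 29.6
```

Call:
{"name": "servo_tool", "arguments": {"angular": [[0,0,0],[0,0,0],[0,0,0],[0,0,0],[0,0,0],[0,0,0],[0,0,0],[0,0,0]], "slide": [[-10,-40,0],[-20,-80,0],[-30,-120,0],[-38,-150,0],[-40,-158,0],[-40,-158,0],[-40,-158,0],[-40,-158,0]], "grip": [-1,-1,-1,-1,-1,-1,-1,-1]}}

```text
time: 23.47
tool_pos: [438.8, -168.4, 212.9]
tcp_rot: [3.14, -0.002, 3.052]
contact_force: [0.5, -0.0, -1.0]
grip_width: 30.0
```

Run:
```python
from h import *
c=cap('top');cv2.imwrite('pics/t10.png',c['img'])
c=cap('side');o=bot.get_obs();print(o['tool_pos'],o['grip_width'],o['contact_force']);cv2.imwrite('pics/s10.png',cv2.resize(c['img'][100:420,220:500],None,fx=1.8,fy=1.8))
```

```text
[ 439.18092832 -168.35508464  213.38328375] 29.960660010106736 [-0.17317084  0.90346224 -1.40137355]
```

View pics/s10.png

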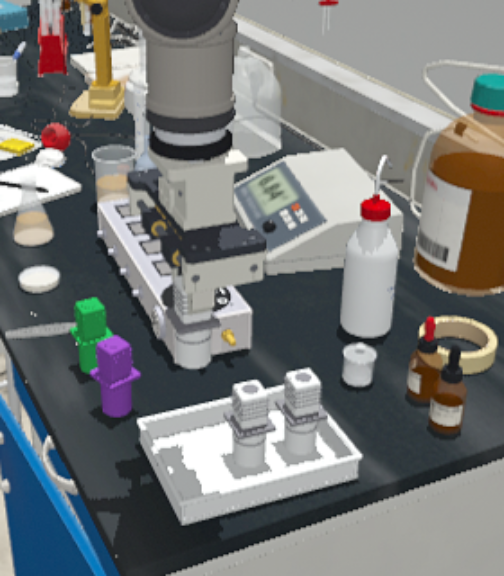

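Held and in place above the tray. Lowering.

Call:
{"name": "servo_tool", "arguments": {"angular": [[0,0,0],[0,0,0],[0,0,0],[0,0,0],[0,0,0],[0,0,0],[0,0,0],[0,0,0]], "slide": [[0,-2,-30],[0,-2,-65],[0,-2,-95],[0,-2,-115],[0,-2,-128],[0,-2,-137],[0,-2,-137],[0,-2,-137]], "grip": [-1,-1,-1,-1,-1,-1,-1,-1]}}

```text
time: 24.23
tool_pos: [439.4, -171.4, 77.0]
tcp_rot: [3.141, 0.0, 3.052]
contact_force: [0.2, 0.0, -0.8]
grip_width: 29.8
```

Call:
{"name": "servo_tool", "arguments": {"angular": [[0,0,0],[0,0,0],[0,0,0],[0,0,0]], "slide": [[0,0,-2],[0,0,-3],[0,0,-4],[0,0,-4]], "grip": [-1,-1,-1,-1]}}

```text
time: 24.57
tool_pos: [439.2, -172.0, 73.1]
tcp_rot: [-3.141, 0.001, 3.051]
contact_force: [-0.0, -0.3, -1.6]
grip_width: 29.9
```

Call:
{"name": "servo_tool", "arguments": {"angular": [[0,0,0],[0,0,0],[0,0,0],[0,0,0]], "slide": [[0,0,-2],[0,0,-3],[0,0,-4],[0,0,-4]], "grip": [-1,-1,-1,-1]}}

```text
time: 24.9
tool_pos: [439.1, -172.0, 69.2]
tcp_rot: [-3.142, 0.0, 3.051]
contact_force: [-0.9, 0.4, 2.9]
grip_width: 29.9
```

Touching the floor. Release, rise and check.

Call:
{"name": "servo_tool", "arguments": {"angular": [[0,0,0],[0,0,0],[0,0,0],[0,0,0],[0,0,0],[0,0,0],[0,0,0],[0,0,0],[0,0,0]], "slide": [[0,0,0],[0,0,0],[0,0,0],[0,0,0],[0,0,20],[0,0,55],[0,0,95],[0,0,135],[0,0,140]], "grip": [-1,-0.1,-0.1,-0.1,-0.1,0,0,0,0]}}

```text
time: 25.65
tool_pos: [441.8, -173.5, 215.2]
tcp_rot: [-3.137, 0.01, 3.051]
contact_force: [1.6, -0.3, 0.3]
grip_width: 45.5
```

Call:
{"name": "servo_tool", "arguments": {"angular": [[0,0,-6],[0,0,-12],[0,0,-18],[0,0,-24],[0,0,-30],[0,0,-36],[0,0,-40],[0,0,-40],[0,0,-40],[0,0,-40]], "slide": [[15,30,0],[30,65,0],[45,100,0],[60,135,0],[75,170,0],[90,205,0],[105,235,0],[112,248,0],[112,248,0],[112,248,0]], "grip": [0,0,0,0,0,0,0,0,0,0]}}

```text
time: 26.48
tool_pos: [550.7, 76.1, 208.0]
tcp_rot: [-3.14, -0.001, 2.355]
contact_force: [-0.5, -0.5, -0.6]
grip_width: 45.7
```

Run:
```python
from h import *
c=cap('wrist');o=c['o'];print(o['tool_pos'],o['tcp_rot'],o['grip_width'],o['contact_force'])
W=pts(c);Z=W[...,2]
m=(Z>93)&(Z<104)&(W[...,0]<660)&(W[...,0]>490)
n_,l,s,ce=cv2.connectedComponentsWithStats(m.astype(np.uint8))
for i in range(1,n_):
    if s[i,4]>100: P=W[l==i]; r=cv2.minAreaRect(P[:,:2].astype(np.float32)); print(s[i],P.mean(0).round(1),np.round(r[0],1),np.round(r[1],1),r[2])
c=cap('top');print(tray(c));cv2.imwrite('pics/t11.png',c['img'])
W=pts(c);Z=W[...,2];m=(Z>86)&(Z<105)&(W[...,1]<-100)&(W[...,1]>-260)&(W[...,0]<620)&(W[...,0]>380)
n_,l,s,ce=cv2.connectedComponentsWithStats(m.astype(np.uint8))
for i in range(1,n_):
    if s[i,4]>40: print('tray cap',W[l==i].mean(0).round(1),s[i,4])
c=cap('side');cv2.imwrite('pics/s11.png',cv2.resize(c['img'][150:420,220:500],None,fx=2,fy=2))
```

```text
[550.66313186  76.13979179 207.97312238] [-3.14024415e+00 -5.76929132e-04  2.35549634e+00] 45.66297126986206 [-0.53040243 -0.47544484 -0.59434102]
[ 306  197   21   68 1362] [550.6  78.5  97.5] [552.   77.5] [15.3 52.8] 44.73357391357422
(574, ((498.90716552734375, -184.06600952148438), (130.77537536621094, 206.57345581054688), 86.52935791015625))
tray cap [ 562.6 -180.5   95.1] 164
tray cap [ 501.7 -175.    95.6] 165
tray cap [ 439.7 -172.    95.1] 169
```

View pics/s11.png

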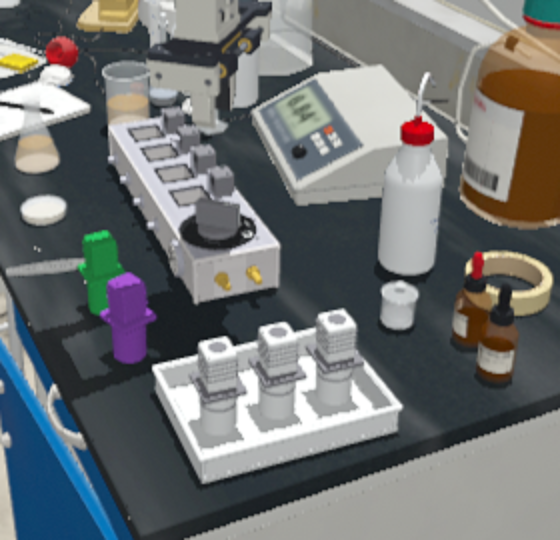

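All three cartridges stand in the tray with caps at z 95 (96 expected). The bar is still at vent. Gripping the selector and turning it back 40°.

Call:
{"name": "servo_tool", "arguments": {"angular": [[0,0,0],[0,0,0],[0,0,0],[0,0,0],[0,0,0],[0,0,0],[0,0,0],[0,0,0],[0,0,0],[0,0,0]], "slide": [[2,0,-40],[2,0,-80],[2,0,-110],[2,0,-131],[2,0,-131],[2,0,-131],[2,0,-131],[2,0,-131],[2,0,-131],[2,0,-131]], "grip": [0,0,0,0,0,-1,-1,-1,-1,-1]}}

```text
time: 27.47
tool_pos: [553.8, 76.1, 79.1]
tcp_rot: [3.139, 0.002, 2.353]
contact_force: [6.2, 6.6, 4.3]
grip_width: 17.4
```

Call:
{"name": "servo_tool", "arguments": {"angular": [[0,0,0],[0,0,0],[0,0,0],[0,0,0]], "slide": [[0,0,0],[0,0,0],[0,0,0],[0,0,0]], "grip": [-1,-1,-1,-1]}}

```text
time: 27.8
tool_pos: [554.3, 76.6, 79.2]
tcp_rot: [3.138, 0.002, 2.353]
contact_force: [2.7, 2.4, 6.9]
grip_width: 15.9
```

Call:
{"name": "servo_tool", "arguments": {"angular": [[0,0,6],[0,0,12],[0,0,18],[0,0,24],[0,0,30],[0,0,36],[0,0,40],[0,0,40],[0,0,40],[0,0,40]], "slide": [[0,0,0],[0,0,0],[0,0,0],[0,0,0],[0,0,0],[0,0,0],[0,0,0],[0,0,0],[0,0,0],[0,0,0]], "grip": [-1,-1,-1,-1,-1,-1,-1,-1,-1,-1]}}

```text
time: 28.63
tool_pos: [554.6, 76.9, 79.1]
tcp_rot: [3.14, 0.004, 3.051]
contact_force: [3.1, 3.8, 5.3]
grip_width: 15.7
```

Call:
{"name": "servo_tool", "arguments": {"angular": [[0,0,0],[0,0,0],[0,0,0],[0,0,0],[0,0,0],[0,0,0],[0,0,0],[0,0,0],[0,0,0]], "slide": [[0,0,0],[0,0,0],[0,0,0],[0,0,0],[0,0,0],[0,0,40],[0,0,80],[0,0,120],[0,0,150]], "grip": [-1,-1,-0.3,-0.3,-0.3,-0.1,0,0,0]}}

```text
time: 29.38
tool_pos: [553.1, 75.8, 230.8]
tcp_rot: [-3.142, 0.002, 3.051]
contact_force: [0.8, -0.2, 0.5]
grip_width: 45.2
```

Call:
{"name": "servo_tool", "arguments": {"angular": [[0,0,0],[0,0,0],[0,0,0],[0,0,0],[0,0,0],[0,0,0],[0,0,0],[0,0,0],[0,0,0],[0,0,0]], "slide": [[-20,30,0],[-40,60,0],[-60,90,0],[-80,120,0],[-100,150,0],[-120,180,0],[-140,210,0],[-150,240,0],[-150,250,0],[-150,250,0]], "grip": [0,0,0,0,0,0,0,0,0,0]}}

```text
time: 30.22
tool_pos: [402.2, 327.8, 227.4]
tcp_rot: [-3.141, -0.0, 3.054]
contact_force: [-0.2, -1.2, -0.8]
grip_width: 46.0
```

Run:
```python
from h import *
c=cap('top');print(bot.get_obs()['tool_pos'],tray(c));cv2.imwrite('pics/t12.png',cv2.resize(c['img'][180:335,175:495],None,fx=2.4,fy=2.4))
W=pts(c);Z=W[...,2]
def f(lo,hi,x0,x1,y0,y1,mn=40):
    m=(Z>lo)&(Z<hi)&(W[...,1]<y1)&(W[...,1]>y0)&(W[...,0]<x1)&(W[...,0]>x0)
    n_,l,s,ce=cv2.connectedComponentsWithStats(m.astype(np.uint8))
    for i in range(1,n_):
        if s[i,4]>mn: P=W[l==i];r=cv2.minAreaRect(P[:,:2].astype(np.float32));print(P.mean(0).round(1),s[i,4],np.round(r[1],1),r[2])
f(86,105,380,620,-260,-100); print('sel'); f(93,104,510,600,30,120)
c=cap('side');cv2.imwrite('pics/s12.png',c['img'])
```

```text
[402.75293049 326.37774094 227.33863098] (865, ((499.8189392089844, -174.50534057617188), (147.05726623535156, 206.68775939941406), 85.70474243164062))
[ 562.3 -180.2   95.5] 164 [31.7 30.9] 86.04916381835938
[ 501.8 -175.    95.4] 165 [30.2 30.1] 86.96307373046875
[ 440.  -172.    95.5] 168 [32.2 29.5] 84.58836364746094
sel
[554.5  75.4  98.6] 139 [16.  50.4] 84.77071380615234
```

View pics/t12.png

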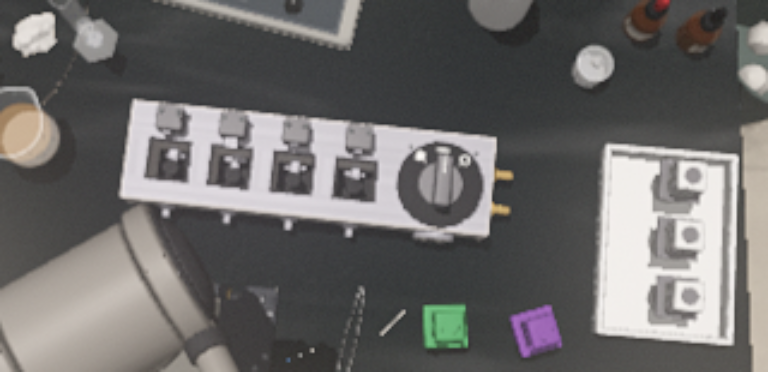

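View pics/s12.png

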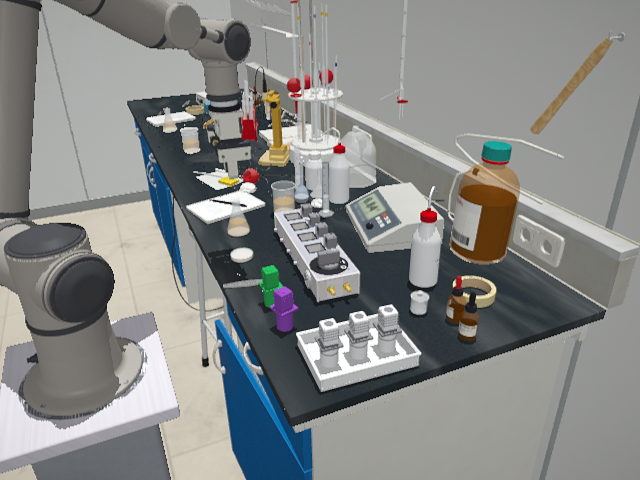

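All bays are empty and the three cartridges stand in the tray. The selector is at closed (bar angle 84.8°, the same as at the start), the glassware is upright and the arm is clear.

```bash
python3 -c "
from plant import bot
print(bot.close_job())"
```

```text
the job is handed in; nothing more can be done
None
```

The job is done and handed in after about 30 s of the 210 s allowed. I turned the selector from closed to vent first. Then I pressed, released and pulled out cartridges 4, 3 and 1 and stood them in the tray; bay 2 was empty at the start. Last, I turned the selector back to closed.

The final camera checks before hand-in:
- **Bays:** all four are empty.
- **Selector:** the bar is back at its starting closed angle within the measuring error. The vent turn measured 40.2° against 40.1° nominal.
- **Cartridges:** all three stand on the tray's middle line. Their caps are at z ≈ 95.5 mm (96 expected), within 63 mm of the tray centre along x and 3 mm across.
- **Glassware:** what the top and side pictures show is upright. I checked this by eye only.

The wrist and top cameras disagreed by about 3 mm in x and y, so I worked from their average. I saw no tray knock or slackening of the grip, and no check failed.

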